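# Seat the melting pot and take its temperature

## Task

Lower the small aluminium pot upright into the steel outer pot of the white electric warmer until it sits on the bottom, and let go of it. Then take the orange surface thermometer out of its stand and hold its sprung tip on the red dot on the floor of the seated pot, thermometer upright, with its display facing the same way as the warmer's knob, pressing lightly so that the tip is pushed partly in but not to its stop. Finish while still holding it there, not touching the pot with the fingers and leaving the other things on the worktop alone; mind the wall cabinet that hangs over the back of the worktop.

Things in the scene. Friction and masses are not known exactly. Their poses are not given: they have to be found in the camera images.
- warmer: Electric warmer, fixed during a run: white base 96 x 96 mm, 18 mm high, black knob (17 mm across, sticking out 12 mm) in the middle of its front; on its centre stands a shallow open steel outer pot, rim 40 mm above the worktop and 68 mm across. Origin: under the centre, on the worktop; x points to the back (knob on the -x side), z up.
- well (a point): Centre of the inner floor of the warmer's outer pot, 22 mm above the worktop; axes as the warmer's. The outer pot is 18 mm deep, 62 mm across inside at the rim, 56 mm at the bottom. Overhead, a wall cabinet's underside is 0.57 m up over the worktop's back part (x over about 0.58): travel low, in straight lines, not in outward arcs.
- pot: Loose open tapered aluminium pot, 0.1 to 0.2 kg, upright on the worktop: 48 mm high, 64 mm across outside at the rim, 50 mm at the bottom, wall 3 mm. Origin: centre of the underside; z up. Seated, it has some 3 mm play all round and its rim stands 30 mm above the outer pot's, so grip it across the outside within the top 25 mm.
- dot (a point): Centre of the red dot (11 mm across) on the inner floor of the pot, 9 mm off the pot's axis in its +x direction and 4 mm above its underside; axes as the pot's.
- stand: Fixed black and grey stand for the thermometer: round foot 72 mm across, upright tube 34 to 30 mm across, top 65 mm above the worktop, open at the top with a round bore of about 17 mm at its narrowest. Origin: under the centre, on the worktop.
- probe: Surface thermometer, 0.1 kg: orange handle 20 (x) by 28 (y) by 70 mm (z), thin stem below. Starts upright, stem in the stand's tube, handle resting on the tube's top; lift 60 mm to clear. Origin: centre of the handle's lower end; z up, x to the back; dark display high on the -x face. Grip across the sides 28 mm apart (along y), 45 mm above the origin.
- tip_point (a point): Centre of the flat lower end of the brass tip, 55 mm below the handle's lower end on its axis with the spring out; moves with the tip.
- sight (a point): Imaginary point 40 mm straight out in front of the display (probe frame x = -50 mm, z = 51 mm); serves to tell which way the display faces.
- tip (a joint): How far the sprung tip is pushed into the stem, in m: 0 fully out, 0.012 at the stop. Force is about 1 N as it starts to move, rising by 0.35 N per mm to 5.3 N at the stop; about 6 mm (3 N) is right.
- mug: Bystander: yellow-striped white mug, 86 x 117 x 92 mm, upright; leave alone.
- tin: Bystander: green flat tin, 75 mm across, 58 mm high; leave alone.
- spice: Bystander: spice jar with red lid, 45 mm across, 106 mm high; leave alone.
- jar: Bystander: jar with red lid, 92 mm across, 149 mm high; leave alone.
- box: Bystander: flat carton standing on its long narrow side, 30 x 157 x 94 mm; leave alone.
There are look-alikes about, which are no part of the job. What is meant by the probe is not blue, and is the larger of those in its own colour.

How it is judged:
By the outcome, as a careful person would: the job done as asked, in the order asked, and still so for the second after the job is handed in, while the arm keeps its last pose, push and grip.
It also fails if it takes over 61 s, if anything falls off the work surface, if the arm or the gripper's body presses on something with over 40 N, if the wrist force passes 120 N, or if a joint passes its speed limit or range.

## Robot

A 6-joint arm with a two-finger parallel gripper is mounted at the origin on a cart in front of the work surface, level with it; the furniture and walls round the work are solid. World frame = base frame: x ahead of the robot, y to its left, z up, the work surface at z = 0. Lengths are in mm, angles in rad, forces in N, time in s.
With the tool pointing down it reaches from about 400 to 825 mm from the base axis. Payload 7 kg.
Tool frame: the origin (TCP) lies midway between the tips of the shut fingers; the grasp point (between the pads) lies 19 mm behind it; z points along the fingers, y is the line along which they close (so a half turn about z gives the same grasp; the last joint's range is limited). The gripper opens to 85 mm and grips with 20 to 120 N. Pads are 22 mm wide; open, the fingers measure 114 mm over their backs; the gripper's body (76 mm by 85 mm) begins 54 mm behind the grasp point. The pads swing forward as they close: fully open they stand 13 mm farther back than shut.
Start: joints at [1.564, 0.359, 0.012, 0, -1.224, -0.288], TCP at [196.129, 645.855, 231.302] pointing down, gripper open.
Joint ranges: [-3.07, 3.07], [-1.43, 2.12], [-1.02, 1.25], [-3.03, 1.67], [-3.05, -0], [-3.03, 3.03]. Speed limits (rad/s): [2.39, 2.39, 3.01, 3.14, 3.14, 3.14].

## Interface

Orientations are given as a unit quaternion [x, y, z, w].
In Python, from cell import bot gives the robot as it stands. The module is installed in compiled form; this text tells all that it offers. Calls block until the motion is done:
- bot.move_ptp(position, orientation): joint-space move of the TCP to a pose.
- bot.servo_line(position, max_speed=150, rot=None, until_force=None): straight line of the TCP; rot=None keeps the orientation; max_speed is the mean speed in mm/s. With until_force (N) it stops when the force on the tool has changed by that much, and returns True; else False.
- bot.goto_joints(angles): joint-space move.
- bot.gripper_to(opening, f_grip=None): finger opening in mm; f_grip is the grip in N (None keeps the last); returns when the fingers have stopped.
- bot.sleep(seconds).
- bot.solve_ik(position, orientation): joint angles nearest the present ones, or None.
- bot.read_state(): the state.
- bot.snapshot(name): name is "side" or "top" or "wrist"; returns a dict with "image" (480x640x3 uint8, red, green, blue), "fx", "fy", "cx", "cy" (pixels), "distortion" ([k1, k2, p1, p2, k3] as OpenCV has them; the pictures are not rectified), "world_to_cam" (4x4, takes a point from world to camera coordinates); the wrist camera has in their place "mount" (4x4, takes a point from camera to tool coordinates, whose origin is the TCP and whose axes are the flange's). Camera axes: x right, y down, z forward; pixel columns grow to the right and rows downward; lengths in mm; the calibration is good to about 2 mm. A picture is of the moment at which its call begins: read the wrist's pose just before it. There is no depth.
A pose or a line that the arm cannot do raises bot.IKError and nothing moves.
- bot.hand_in(): hands the job in; it is judged then, once.
The state is a dict: "clock": time; "joints": joint angles; "qvel": joint speeds; "effort": joint torques, N m; "tool_pos": TCP position; "ee_rot": TCP orientation; "force": force on the tool from outside, world axes, zero at the start; "wrist_torque": the same for the moment, N m; "grip_width": finger opening in mm; "finger_force": force on a finger pad.
Only numpy, scipy, OpenCV 4.12 (cv2) and the standard library are available. Lean on these libraries where they do the work, as an engineer would, in place of code of your own. Each camera call takes 0.05 s, during which the arm holds its last target. There are 200 camera calls.

## Working session

There is one attempt and no reset: what is moved stays moved. The work goes in short steps, each a Python script; the robot and the scene stay as the last script left them, time stands still between calls to the robot, and variables do not carry over. Pictures are saved under pics/ and viewed, at most 10 in all, crops included, and the job is handed in when it is done.

```bash
mkdir -p pics; python3 - <<'E'
from cell import bot
import cv2,pickle
d={}
for n in("side","top","wrist"):
    st=bot.read_state(); s=bot.snapshot(n); s["st"]=st; d[n]=s
    cv2.imwrite(f"pics/{n}0.png",s["image"][:,:,::-1])
    print(n,{k:v for k,v in s.items() if k not in("image","st")})
pickle.dump(d,open("d0.pkl","wb"))
print(st)
E
```

```text
side {'fx': 465.53537673968157, 'fy': 465.53537673968157, 'cx': 320.5605336891774, 'cy': 247.15234768002642, 'distortion': array([-0.12008757,  0.        ,  0.        ,  0.        ,  0.        ]), 'world_to_cam': array([[-9.55491699e-01, -2.94084568e-01,  2.34495341e-02,
         5.53968419e+02],
       [-1.36079551e-01,  3.68809803e-01, -9.19489905e-01,
         1.58276374e+02],
       [ 2.61759374e-01, -8.81755973e-01, -3.92413601e-01,
         1.11917867e+03],
       [ 0.00000000e+00,  0.00000000e+00,  0.00000000e+00,
         1.00000000e+00]])}
top {'fx': 437.8415549962889, 'fy': 437.8415549962889, 'cx': 322.7480620392086, 'cy': 248.86332254497273, 'distortion': array([-0.01756157,  0.        ,  0.        ,  0.        ,  0.        ]), 'world_to_cam': array([[ 5.73444651e-03, -9.99868008e-01, -1.52014231e-02,
         3.00083330e+01],
       [-9.87229283e-01, -3.24046720e-03, -1.59272854e-01,
         5.82324713e+02],
       [ 1.59202571e-01,  1.59206317e-02, -9.87117559e-01,
         1.30465485e+03],
       [ 0.00000000e+00,  0.00000000e+00,  0.00000000e+00,
         1.00000000e+
[... 570 characters left out ...]
ints': array([ 1.56409782e+00,  3.59327950e-01,  1.11501227e-02, -3.21989422e-04,
       -1.22409811e+00, -2.88088356e-01]), 'qvel': array([ 2.24596319e-03, -6.14155685e-04,  8.12031377e-05,  5.97327362e-04,
       -1.98783922e-03, -8.42461217e-04]), 'effort': array([-2.07903940e-03, -5.84761190e+01,  2.94113731e+01,  6.95487633e+00,
       -3.06268848e-03,  1.31663725e-05]), 'tool_pos': array([196.01492565, 645.45995617, 230.44658596]), 'ee_rot': array([ 9.89148905e-01, -1.46914508e-01, -4.61354549e-05,  7.53722343e-04]), 'force': array([0.03473863, 0.24454297, 1.14482954]), 'wrist_torque': array([ 0.02769709, -0.01119307, -0.01376894]), 'finger_force': 0.0, 'grip_width': 85.22778157889176}
```

View pics/top0.png

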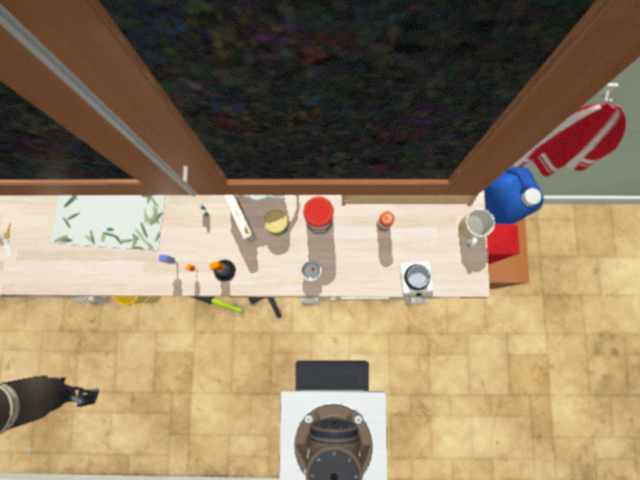

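View pics/side0.png

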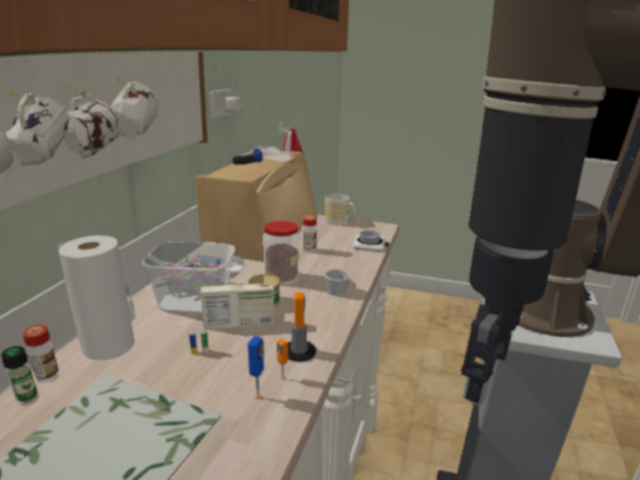

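The top view shows the pot at (312,270), the warmer at (417,278) and the stand at (225,270). There are three probe candidates, given as top-view and side-view pixels:
- Blue: (166,258) and (256,355).
- Small orange: (191,267) and (283,350).
- Large orange in the black stand: (217,266) and (300,310). This one fits, since it is not blue and is the larger of the two orange ones.

I'll confirm it in a crop.

```bash
cat > h.py <<'E'
import numpy as np,cv2,pickle
from scipy.spatial.transform import Rotation as R
from scipy.optimize import least_squares
def w2c(s):
    if "world_to_cam" in s: return s["world_to_cam"]
    T=np.eye(4);T[:3,:3]=R.from_quat(s["st"]["ee_rot"]).as_matrix();T[:3,3]=s["st"]["tool_pos"]
    return np.linalg.inv(T@s["mount"])
def K(s): return np.array([[s["fx"],0,s["cx"]],[0,s["fy"],s["cy"]],[0,0,1.]])
def ray(s,px):
    u=cv2.undistortPoints(np.array([[px]],float),K(s),s["distortion"])[0,0]
    M=np.linalg.inv(w2c(s)); d=M[:3,:3]@[u[0],u[1],1]; return M[:3,3],d/np.linalg.norm(d)
def onz(s,px,z):
    o,d=ray(s,px); return o+d*(z-o[2])/d[2]
def tri(*obs):
    A=0;b=0;L=[ray(s,p) for s,p in obs]
    for o,d in L:
        P=np.eye(3)-np.outer(d,d);A=A+P;b=b+P@o
    x=np.linalg.solve(A,b); return x,[round(float(np.linalg.norm((np.eye(3)-np.outer(d,d))@(x-o))),1) for o,d in L]
def proj(s,p):
    M=w2c(s); return cv2.projectPoints(np.atleast_2d(np.array(p,float)),cv2.Rodrigues(M[:3,:3])[0],M[:3,3],K(s),np.array(s["distortion"]))[0][:,0]
def down(yaw): # tool z down, tool y axis (closing line) at angle yaw from world x
    y=np.array([np.cos(yaw),np.sin(yaw),0]);z=np.array([0,0,-1.]);x=np.cross(y,z)
    return R.from_matrix(np.c_[x,y,z]).as_quat()
def snap(bot,name,fn):
    st=bot.read_state(); s=bot.snapshot(name); s["st"]=st
    cv2.imwrite(f"pics/{fn}.png",s["image"][:,:,::-1]); pickle.dump(s,open(fn+".pkl","wb")); return s
def load(fn): return pickle.load(open(fn+".pkl","rb"))
E
python3 - <<'E'
from h import *
np.set_printoptions(precision=1,suppress=True)
d=pickle.load(open("d0.pkl","rb"));t,s=d["top"],d["side"]
for n,a,b in(("probe top",(214,264),(300,294)),("pot rim",(312,269),(337,274)),("warmer rim",(418,275),(371,236)),("probe in top",(191,267),(283,341))): print(n,tri((t,a),(s,b)))
a=cv2.resize(s["image"][290:400,235:335],None,fx=4,fy=4,interpolation=3)
b=cv2.resize(t["image"][235:300,155:245],None,fx=4,fy=4,interpolation=3)
b=cv2.copyMakeBorder(b,0,440-260,0,0,0)
cv2.imwrite("pics/c1.png",np.hstack([a,b])[:,:,::-1])
E
```

```text
probe top (array([520.9, 343.8, 134.8]), [1.9, 1.9])
pot rim (array([518.4,  65. ,  47.7]), [1.0, 1.0])
warmer rim (array([ 499.3, -261.9,   32.2]), [4.6, 4.6])
probe in top (array([521. , 428.5,  80.1]), [0.7, 0.7])
```

View pics/c1.png

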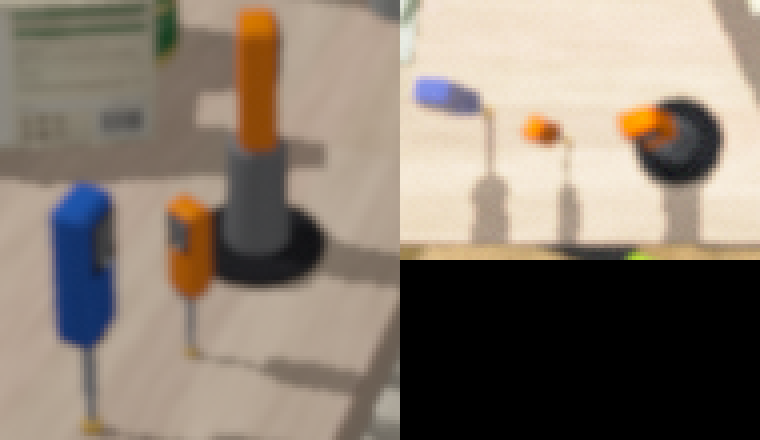

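The crop confirms it: the tall orange probe, seated in the grey/black stand at side crop (258,80), is larger than the free orange one. Its display can't be seen from this side. Next I'll take wrist views on the way.

```bash
python3 - <<'E'
from h import *
from cell import bot
np.set_printoptions(precision=2,suppress=True)
for yaw in(np.pi/2,-np.pi/2):
    for p in((430,330,250),(430,80,250),(430,-240,250),(520,65,15)): print(yaw,p,bot.solve_ik(list(p),list(down(yaw))))
q=list(down(np.pi/2))
if bot.solve_ik([430,330,250],q) is None: raise SystemExit
for i,p in enumerate([(430,370,250),(430,200,250),(430,20,250),(430,-140,250),(430,-280,250)]):
    bot.move_ptp(list(p),q) if i==0 else bot.servo_line(list(p),300)
    s=snap(bot,"wrist",f"w{i}"); print(s["st"]["clock"],s["st"]["tool_pos"])
def crop(i,pts):
    s=load(f"w{i}");return s["image"]
ims=[cv2.resize(crop(i,0),(400,300),interpolation=cv2.INTER_AREA) for i in (0,1,2,4)]
cv2.imwrite("pics/m1.png",np.vstack([np.hstack(ims[:2]),np.hstack(ims[2:])])[:,:,::-1])
E
```

```text
1.5707963267948966 (430, 330, 250) [ 1.02  0.13 -0.25  0.   -1.19 -2.59]
1.5707963267948966 (430, 80, 250) [ 0.64 -0.06 -0.45  0.   -1.18 -2.21]
1.5707963267948966 (430, -240, 250) [-0.11  0.04 -0.35  0.   -1.18 -1.46]
1.5707963267948966 (520, 65, 15) [ 0.5   0.36 -0.57 -0.   -0.63 -2.07]
-1.5707963267948966 (430, 330, 250) [ 1.02  0.13 -0.25  0.   -1.19  0.55]
-1.5707963267948966 (430, 80, 250) [ 0.64 -0.06 -0.45  0.   -1.18  0.93]
-1.5707963267948966 (430, -240, 250) [-0.11  0.04 -0.35  0.   -1.18  1.68]
-1.5707963267948966 (520, 65, 15) [ 0.5   0.36 -0.57  0.   -0.63  1.07]
2.1583 [429.89 370.27 249.97]
2.925 [430.07 199.78 250.33]
3.725 [430.15  20.07 249.91]
4.4583 [ 430.15 -139.72  249.72]
5.125 [ 430.19 -279.6   249.68]
```

View pics/m1.png

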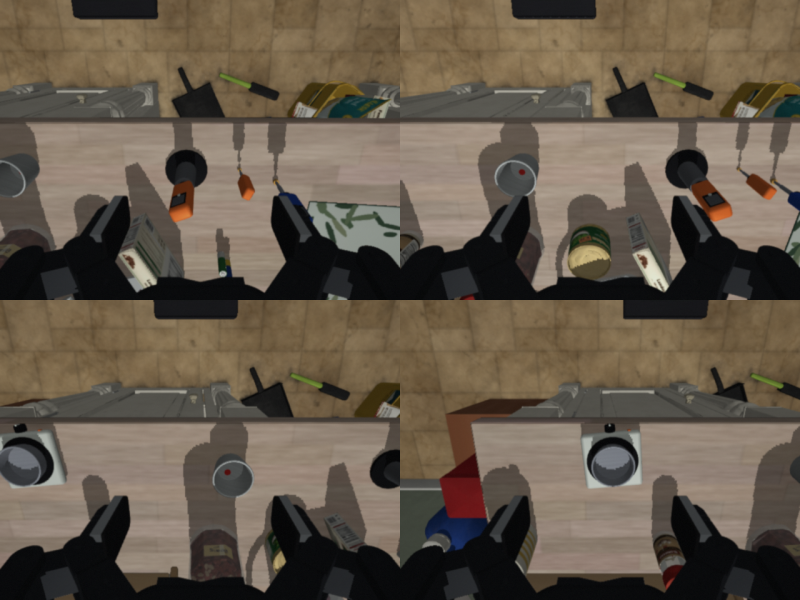

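The four views show, in small-picture pixels, the stand with the probe (display towards the robot) at (185,185), the pot with its dot at (516,175) and (232,475), and the warmer with its knob towards the robot at (612,455). I'll enlarge these for measurement.

```bash
python3 - <<'E'
from h import *
C=[("w0",230,225),("w1",118,205),("w4",273,180),("w1",420,225),("w2",305,205),("w3",135,180)]
t=[]
for f,x,y in C:
    c=load(f)["image"][y:y+150,x:x+133].copy()
    c=cv2.resize(c,(266,300),interpolation=cv2.INTER_CUBIC)
    c=np.clip(c*1.3,0,255).astype(np.uint8)
    t.append(c)
cv2.imwrite("pics/m2.png",np.vstack([np.hstack(t[:3]),np.hstack(t[3:])])[:,:,::-1])
E
```

```text
(no output)
```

View pics/m2.png

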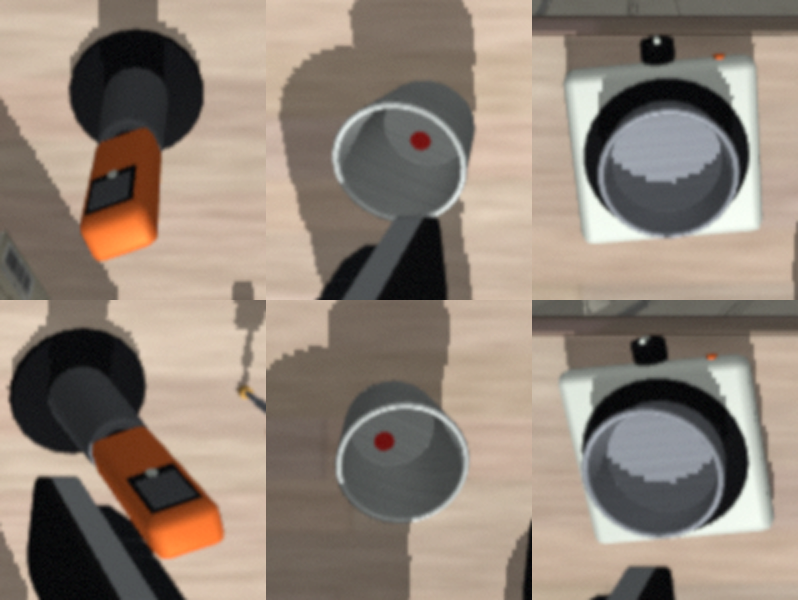

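Pixel readings from the crops:
- **Pot rim centres:** local (133.5,160) in w1 and (136,162.5) in w2.
- **Dot:** (154,141) in w1 and (118,141) in w2.
- **Outer pot rim:** (137,171.5) in w4 and (120.5,171.5) in w3.
- **Probe pose:** I'll get this from a silhouette fit of the orange handle.

```bash
cat > m.py <<'E'
from h import *
from scipy.optimize import minimize
np.set_printoptions(precision=2,suppress=True)
L={f"w{i}":load(f"w{i}") for i in range(5)}
def f(x0,y0,lx,ly): return (x0+lx/2-.25,y0+ly/2-.25)
P1,P2=f(118,205,133.5,160),f(305,205,136,162.5)
D1,D2=f(118,205,154,141),f(305,205,118,141)
W4,W3=f(273,180,137,171.5),f(135,180,120.5,171.5)
print("pot rim",tri((L["w1"],P1),(L["w2"],P2)),onz(L["w1"],P1,48),onz(L["w2"],P2,48))
print("dot",tri((L["w1"],D1),(L["w2"],D2)),onz(L["w1"],D1,4),onz(L["w2"],D2,4))
print("warm",tri((L["w4"],W4),(L["w3"],W3)),onz(L["w4"],W4,40),onz(L["w3"],W3,40))
c4=[(36,73),(220,62),(229,228),(55,243)];c3=[(30,76),(210,58),(240,230),(68,243)]
for n,x0,c in(("w4",273,c4),("w3",135,c3)):
    q=np.array([onz(L[n],f(x0,180,*a),18)[:2] for a in c])
    # image TL,TR,BR,BL = front-right(-y), front-left, back-left, back-right
    ax=(q[3]+q[2]-q[0]-q[1]);ay=(q[1]+q[2]-q[0]-q[3])
    print(n,"base c",q.mean(0),"yaw",np.degrees([np.arctan2(ax[1],ax[0]),np.arctan2(-ay[0],ay[1])]),"size",np.linalg.norm(ax)/2,np.linalg.norm(ay)/2)
# probe
M={}
for n in("w0","w1"):
    hsv=cv2.cvtColor(L[n]["image"],cv2.COLOR_RGB2HSV)
    m=cv2.inRange(hsv,(5,150,60),(18,255,255));m[:220]=0
    k,lab,stt,_=cv2.connectedComponentsWithStats(m);j=1+np.argmax(stt[1:,4]); m=(lab==j).astype(np.uint8)
    h=cv2.convexHull(np.argwhere(m)[:,::-1].astype(np.int32)); M[n]=cv2.fillConvexPoly(np.zeros_like(m),h,1); print(n,stt[j])
B=np.array([[a,b,c] for a in(-10,10) for b in(-14,14) for c in(0,70)],float)
def cost(p):
    r=0
    for n in M:
        W=B@R.from_euler("z",p[2]).as_matrix().T+[p[0],p[1],p[3]]
        h=cv2.convexHull(np.round(proj(L[n],W)*16).astype(np.int32))
        g=cv2.fillConvexPoly(np.zeros((480,640),np.uint8),h,1,shift=4)
        r+=(g!=M[n]).sum()/M[n].sum()
    return r
best=min((minimize(cost,[520,344,y,65],method="Nelder-Mead",options=dict(initial_simplex=np.array([[520,344,y,65],[528,344,y,65],[520,352,y,65],[520,344,y+.2,65],[520,344,y,72]]))) for y in(-.4,-.2,0,.2,.4)),key=lambda r:r.fun)
print("probe",best.x,np.degrees(best.x[2]),best.fun)
for y in np.radians(range(-30,31,10)): 
    r=minimize(lambda p:cost([p[0],p[1],y,p[2]]),best.x[[0,1,3]],method="Nelder-Mead",options=dict(initial_simplex=best.x[[0,1,3]]+np.vstack([np.zeros(3),6*np.eye(3)])));print(np.degrees(y),r.x,r.fun)
E
python3 m.py
```

```text
pot rim (array([516.72,  70.01,  48.24]), [0.5, 0.5]) [516.33  69.99  48.  ] [517.36  70.07  48.  ]
dot (array([526.  ,  66.14,   5.28]), [0.1, 0.1]) [526.76  65.68   4.  ] [526.44  66.29   4.  ]
warm (array([ 498.83, -259.6 ,   41.27]), [0.0, 0.0]) [ 499.37 -259.53   40.  ] [ 499.39 -260.04   40.  ]
w4 base c [ 499.62 -259.44] yaw [5.34 4.57] size 91.88857265988237 90.5942181132338
w3 base c [ 499.8  -258.11] yaw [5.24 5.34] size 92.7448825032792 90.25603222060563
w0 [ 270  289   40   66 1593]
w1 [ 467  288   65   66 1827]
probe [524.51 348.06   0.64  58.73] 36.76190014604302 0.34845112790138966
-29.999999999999996 [522.59 347.75  60.93] 0.46750917824216254
-20.0 [523.29 346.6   61.29] 0.42217542610212766
-10.0 [523.91 345.89  60.27] 0.3853757675747205
0.0 [525.53 346.6   58.13] 0.3882781291158255
10.0 [525.17 347.41  57.69] 0.4230040336061278
20.0 [525.36 347.18  57.83] 0.4186306653584141
29.999999999999996 [525.41 347.72  58.08] 0.37737172619371573
```

```bash
python3 - <<'E'
from h import *
from cell import bot
np.set_printoptions(precision=2,suppress=True)
q=list(down(np.pi/2))
def rep(t): s=bot.read_state();print(t,round(s["clock"],2),s["tool_pos"],s["grip_width"],s["finger_force"],s["force"])
bot.move_ptp([516.9,70,120],q); rep("above")
print(bot.servo_line([516.9,70,16],120,until_force=10)); rep("down")
bot.gripper_to(50,40); rep("grip")
bot.servo_line([516.9,70,100],120); rep("lift")
snap(bot,"side","s1")
bot.servo_line([499.4,-259.6,100],220); rep("over")
snap(bot,"wrist","w5"); snap(bot,"top","t1")
print(bot.servo_line([499.4,-259.6,60],100,until_force=8)); rep("in")
w=load("w5")["image"][150:450,170:470]; s=load("s1")["image"][200:320,290:430]
t=load("t1")["image"][235:315,370:470]
a=cv2.resize(s,(350,300));b=cv2.resize(t,(350,280))
c=np.vstack([a,b]);d=cv2.resize(w,(440,440));d=cv2.copyMakeBorder(d,0,140,0,0,0)
cv2.imwrite("pics/g1.png",np.hstack([c,d])[:,:,::-1])
E
```

```text
above 6.6 [517.05  69.62 120.45] 85.44697344217597 0.0 [0.14 0.39 0.33]
False
down 7.62 [517.41  70.09  16.58] 85.200561725756 0.0 [ 0.29 -0.33  0.44]
grip 7.98 [517.42  70.14  17.36] 61.389634915295076 41.04310205206275 [-3.32 -1.22  9.96]
lift 8.83 [516.32  69.82  99.35] 61.419074187166736 43.68992162402719 [-0.04  0.46 -1.24]
over 10.53 [ 499.41 -258.96  100.01] 61.12575895879189 43.69037016760558 [ 0.09 -0.41 -0.98]
False
in 11.18 [ 499.6  -259.57   60.07] 61.028910862149104 43.70624015573412 [ 0.18  0.   -1.33]
```

View pics/g1.png

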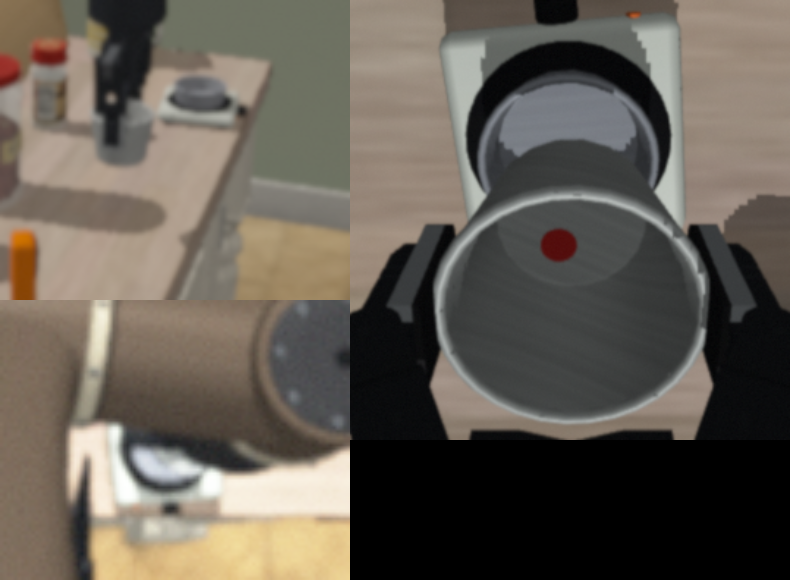

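The pot is held level by its rim, with the rim centre at crop (572,307) and the dot visible. I'll check its centring over the well, then lower it.

```bash
python3 - <<'E'
from h import *
from cell import bot
np.set_printoptions(precision=2,suppress=True)
s=load("w5");p=(170+222*300/440,150+307*300/440)
print("rim",onz(s,p,132), "tcp",s["st"]["tool_pos"])
d=(170+209*300/440,150+245*300/440);print("dot",onz(s,d,88))
E
```

```text
rim [ 497.62 -258.61  132.  ] tcp [ 499.41 -258.96  100.01]
dot [ 507.83 -262.41   88.  ]
```

```bash
python3 - <<'E'
from h import *
from cell import bot
np.set_printoptions(precision=2,suppress=True)
q=list(down(np.pi/2))
def rep(t): s=bot.read_state();print(t,round(s["clock"],2),s["tool_pos"],s["grip_width"],s["finger_force"],s["force"])
print(bot.servo_line([499.4,-259.6,34],40,until_force=5)); rep("in")
bot.gripper_to(85,40); rep("open")
bot.servo_line([499.4,-259.6,130],150)
bot.servo_line([430,-270,230],250); rep("up")
snap(bot,"wrist","w6")
bot.servo_line([430,-180,230],250); snap(bot,"wrist","w7")
bot.servo_line([400,260,230],350);
bot.servo_line([400,350,200],250); s=snap(bot,"wrist","w8"); rep("view")
bot.servo_line([400,270,200],250); s=snap(bot,"wrist","w9"); rep("view")
t=[]
for f in("w6","w7"):
    s=load(f);c=proj(s,[500,-260,60])[0].astype(int);x,y=max(c[0]-66,0),max(c[1]-75,0);print(f,x,y);t.append(cv2.resize(s["image"][y:y+150,x:x+133],(266,300),interpolation=2))
r2=[]
for f in("w8","w9"):
    s=load(f);c=proj(s,[524,347,90])[0].astype(int);x,y=max(c[0]-66,0),max(c[1]-75,0);print(f,x,y);r2.append(cv2.resize(s["image"][y:y+150,x:x+133],(266,300),interpolation=2))
cv2.imwrite("pics/g2.png",np.clip(1.3*np.vstack([np.hstack(t),np.hstack(r2)])[:,:,::-1],0,255))
E
```

```text
True
in 11.72 [ 499.35 -259.63   39.43] 61.1203616773725 44.2380344029516 [-2.43  0.79  6.98]
open 12.08 [ 498.78 -259.47   38.65] 85.04287589327843 0.0 [ 0.49 -0.28  0.23]
up 13.48 [ 429.51 -269.91  229.63] 84.93426207039172 0.0 [-0.24  0.25 -1.48]
view 16.08 [400.19 349.18 200.01] 85.01430394671094 0.0 [ 1.31 -0.37  0.23]
view 16.6 [400.43 269.49 200.9 ] 84.67851622524027 0.0 [-0.15  0.12  0.5 ]
w6 265 210
w7 160 210
w8 251 308
w9 355 305[ WARN:0@4.297] global loadsave.cpp:1063 imwrite_ Unsupported depth image for selected encoder is fallbacked to CV_8U.
```

View pics/g2.png

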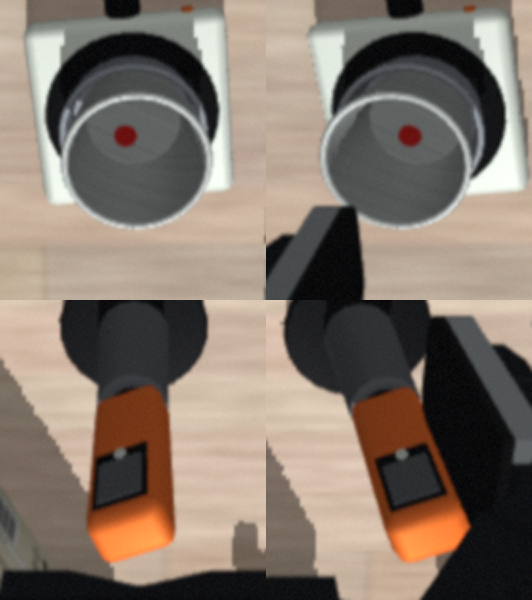

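The pot is seated in the well, with the dot at crop (125,136) and (410,136). The probe's display corners are readable in both views: (98,456), (147,443), (146,497), (93,510) and (375,463), (432,446), (446,494), (388,510).

```bash
python3 - <<'E'
from h import *
np.set_printoptions(precision=2,suppress=True)
a,b=load("w8"),load("w9")
f=lambda x0,y0,p:(x0+p[0]/2-.25,y0+p[1]/2-.25)
A=[(98,456),(147,443),(146,497),(93,510),(104,397),(154,385)];B=[(375,463),(432,446),(446,494),(388,510),(358,402),(412,390)]
X=np.array([tri((a,f(251,308,(p[0],p[1]-300))),(b,f(355,305,(q[0]-266,q[1]-300))))[0] for p,q in zip(A,B)])
print(X)
ay=X[1]+X[2]-X[0]-X[3]; yaw=np.arctan2(-ay[0],ay[1]); c=X[:4].mean(0);print("yaw",np.degrees(yaw),"disp centre",c,"axis",c[:2]+10*np.array([np.cos(yaw),np.sin(yaw)]))
# stand foot ellipse / silhouette fit with rounded tapering ignored: yaw scan, z range free
c,d=load("w6"),load("w7")
g=lambda x0,p:(x0+p[0]/2-.25,210+p[1]/2-.25)
print("dot",tri((c,g(265,(125,136))),(d,g(160,(144,136)))),onz(c,g(265,(125,136)),26),onz(d,g(160,(144,136)),26))
print("rim",tri((c,g(265,(137,160.5))),(d,g(160,(130,161)))))
E
```

```text
[[517.53 334.14 102.1 ]
 [505.16 352.04 109.25]
 [509.27 351.54 129.58]
 [518.51 333.65 126.06]
 [517.58 334.82  66.  ]
 [508.78 355.17  70.35]]
yaw 31.118972972697243 disp centre [512.62 342.84 116.75] axis [521.18 348.01]
dot (array([ 508.77, -263.28,   25.85]), [0.1, 0.1]) [ 508.64 -263.29   26.  ] [ 508.75 -263.25   26.  ]
rim (array([ 499.12, -259.05,   70.8 ]), [0.2, 0.2])
```

```bash
cat > fit.py <<'E'
from h import *
np.set_printoptions(precision=2,suppress=True)
V=[("w8",251,308,[(98,456),(147,443),(146,497),(93,510)],0,300),("w9",355,305,[(375,463),(432,446),(446,494),(388,510)],266,300),
("w0",230,225,[(90,184),(135,168),(131,202),(86,214)],0,0),("w1",420,225,[(131,477),(180,463),(199,499),(147,511)],0,300)]
D={v[0]:load(v[0]) for v in V}
def model(p):
    x,y,th,w,z1,z2=p
    Q=np.array([[-10,-w/2,z1],[-10,w/2,z1],[-10,w/2,z2],[-10,-w/2,z2]])
    return Q@R.from_euler("z",th).as_matrix().T+[x,y,0]
def res(p):
    r=[]
    for n,x0,y0,pts,ox,oy in V:
        o=np.array([[x0+(a-ox)/2-.25,y0+(b-oy)/2-.25] for a,b in pts]); r.append(proj(D[n],model(p))-o)
    return np.ravel(r)
s=least_squares(res,[522,347,.3,20,105,127]);J=np.linalg.inv(s.jac.T@s.jac)
print(s.x,np.degrees(s.x[2]),"rms",np.sqrt(np.mean(s.fun**2)),"sd yaw",np.degrees(np.sqrt(J[2,2])*.6),s.fun.reshape(-1,4,2).round(1).tolist())
E
python3 fit.py
```

```text
[521.63 345.95   0.32  19.52 105.35 129.34] 18.544737777175857 rms 1.224311396477571 sd yaw 0.7679337615477675 [[[-1.2, 1.9], [-0.1, 1.3], [0.7, -1.4], [-0.6, -0.4]], [[0.2, -1.0], [-2.1, 0.4], [0.8, 0.3], [1.3, -0.1]], [[0.6, -1.6], [0.6, -0.3], [0.9, -1.4], [-0.8, -0.3]], [[-1.9, 1.3], [-2.7, 1.6], [1.7, -0.7], [2.2, 0.5]]]
```

The yaw comes out at about 18–30°, which is too uncertain to use. I'll take one closer look from above the handle with the tool roughly aligned to it.

```bash
python3 - <<'E'
from h import *
from cell import bot
np.set_printoptions(precision=2,suppress=True)
q=list(down(np.pi/2+np.radians(22)))
print(bot.solve_ik([522,346.5,90],q))
bot.servo_line([540,354,205],250,rot=q); s=snap(bot,"wrist","w10"); print(s["st"]["tool_pos"],s["st"]["clock"])
c=proj(s,[522,346.5,135])[0];print(c)
x,y=int(c[0])-75,max(int(c[1])-110,0);print(x,y)
cv2.imwrite("pics/g3.png",cv2.resize(np.clip(s["image"][y:y+150,x:x+150]*1.2,0,255).astype(np.uint8),(600,600),interpolation=2)[:,:,::-1])
E
```

```text
[ 0.9   0.4  -0.27  0.   -0.9  -2.08]
[539.47 353.99 204.13] 17.4
[319.82 220.18]
244 110
```

View pics/g3.png

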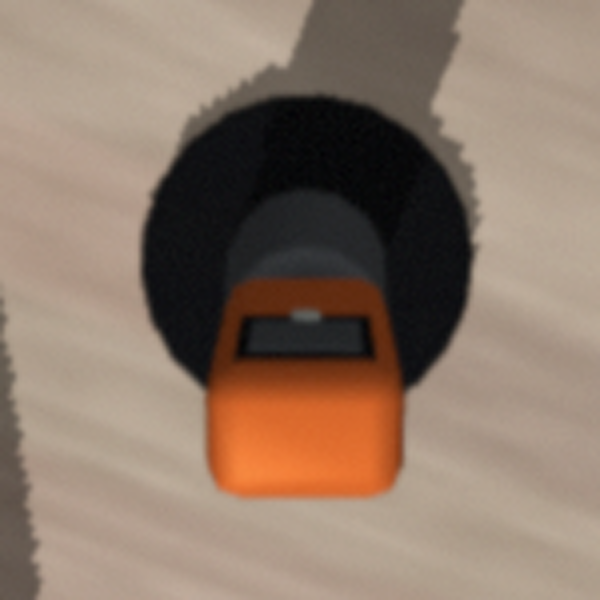

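The handle is square to the tool here: the display edges are level at (240,318)–(368,318), so the yaw is about 22°. The handle spans x 208–404, its back edge is at y 495, and the display centre is at (306,337).

```bash
python3 - <<'E'
from h import *
np.set_printoptions(precision=2,suppress=True)
s=load("w10");f=lambda p:(244+p[0]/4-.375,110+p[1]/4-.375)
th=np.radians(22);ux=np.array([np.cos(th),np.sin(th)])
b=onz(s,f((306,495)),133);print("back edge -10:",b[:2]-10*ux)
d=onz(s,f((306,337)),116);print("display +10:",d[:2]+10*ux)
l,r=onz(s,f((208,420)),132),onz(s,f((404,420)),132);print("width",np.linalg.norm(r-l),(l+r)/2)
# stand foot centre z~ top of foot
print("foot",[onz(s,f((306,250)),z)[:2] for z in(5,12)])
E
```

```text
back edge -10: [520.47 346.06]
display +10: [521.49 346.46]
width 27.452778437561165 [519.76 345.78 132.  ]
foot [array([518.54, 345.12]), array([517.39, 344.66])]
```

```bash
python3 - <<'E'
from h import *
from cell import bot
np.set_printoptions(precision=2,suppress=True)
def rep(t): s=bot.read_state();print(t,round(s["clock"],2),s["tool_pos"],s["grip_width"],s["finger_force"],s["force"])
q=list(down(np.pi/2+np.radians(22)));q2=list(down(np.pi/2+np.radians(5.1)))
bot.servo_line([521,346.2,180],200,rot=q)
print(bot.servo_line([521,346.2,91],120,until_force=10)); rep("down")
bot.gripper_to(15,50); rep("grip")
bot.servo_line([521,346.2,190],120); rep("lift")
bot.servo_line([508.7,-263.3,190],230,rot=q2); bot.sleep(.3); rep("over")
s=snap(bot,"wrist","w11"); snap(bot,"side","s2")
# tip nominal, dot
print(proj(s,[[508.7,-263.3,190-81],[508.7,-263.3,26]]))
c=proj(s,[508.7,-263.3,60])[0].astype(int);x,y=c[0]-100,max(c[1]-110,0);print(x,y)
a=cv2.resize(s["image"][y:y+200,x:x+200],(600,600),interpolation=2)
cv2.imwrite("pics/g4.png",np.clip(a*1.2,0,255).astype(np.uint8)[:,:,::-1])
E
```

```text
False
down 18.65 [521.55 346.65  91.8 ] 85.13587558694353 0.0 [0.55 0.23 0.34]
grip 19.21 [521.15 346.31  91.44] 27.30549100683698 49.30480420589447 [-0.77 -0.69  3.12]
lift 20.18 [520.54 345.84 189.01] 27.208162075504774 49.17835235595703 [-0.08 -0.74 -1.67]
over 23.28 [ 508.76 -263.1   190.01] 27.444708711864806 49.176868200302124 [-0.17 -0.74 -0.8 ]
[[320.07 244.52]
 [320.17 208.04]]
220 110
```

View pics/g4.png

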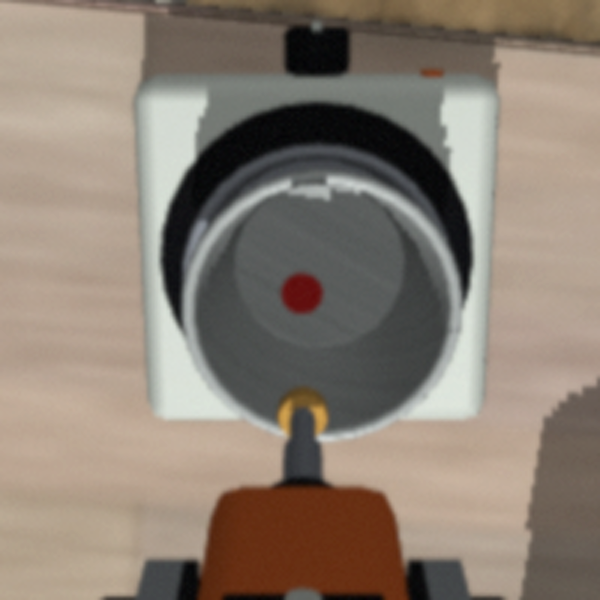

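The tip is at (303,412), the dot at (302,293), and the warmer edges run level, so the yaw matches. The tip appears about 1.5 mm too far back. I'll descend to just above the dot and check it there.

```bash
python3 - <<'E'
from h import *
from cell import bot
np.set_printoptions(precision=2,suppress=True)
print(bot.servo_line([507.9,-263.3,114],80,until_force=8)); bot.sleep(.3)
s=snap(bot,"wrist","w12"); print(s["st"]["clock"],s["st"]["tool_pos"],s["st"]["force"])
print(proj(s,[[507.9,-263.3,114-81],[508.7,-263.3,26]]))
c=proj(s,[508.7,-263.3,40])[0].astype(int);x,y=c[0]-75,max(c[1]-75,0);print(x,y)
a=cv2.resize(s["image"][y:y+150,x:x+150],(600,600),interpolation=2)
t=snap(bot,"side","s3")
cv2.imwrite("pics/g5.png",np.clip(a*1.3,0,255).astype(np.uint8)[:,:,::-1])
E
```

```text
False
24.7833 [ 508.05 -263.32  114.32] [ 0.17  1.18 -1.14]
[[320.47 244.16]
 [320.36 241.4 ]]
245 174
```

View pics/g5.png

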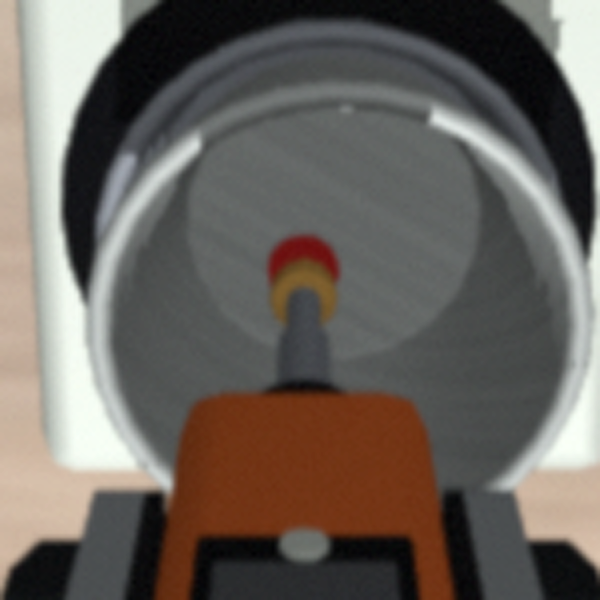

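The tip (304,288) hovers about 7 mm above the dot (305,267). Allowing for that height it is centred to about 0.5 mm. Now I'll press in small steps while watching the force.

```bash
python3 - <<'E'
from h import *
from cell import bot
np.set_printoptions(precision=2,suppress=True)
def avg():
    bot.sleep(.4);F=[]
    for _ in range(10): F.append(bot.read_state()["force"]);bot.sleep(.04)
    return np.mean(F,0)
f0=avg();print(f0)
for z in(109,107,105,103,102,101,100,99,98,97):
    bot.servo_line([507.4,-263.3,z],20); f=avg()-f0; s=bot.read_state(); print(round(s["clock"],1),z,s["tool_pos"],f)
    if f[2]>2.7: break
E
```

```text
[-0.11  0.09 -0.93]
26.9 109 [ 507.39 -263.3   109.  ] [ 0.12 -0.35 -0.05]
28.0 107 [ 507.46 -263.32  107.02] [ 1.13 -0.65  1.1 ]
29.1 105 [ 507.36 -263.3   104.98] [0.5  0.27 2.07]
30.1 103 [ 507.4  -263.29  102.99] [0.53 0.61 2.62]
31.2 102 [ 507.4  -263.29  102.  ] [0.44 0.39 2.85]
```

```bash
python3 - <<'E'
from h import *
from cell import bot
np.set_printoptions(precision=2,suppress=True)
bot.servo_line([507.4,-263.3,101.5],20); bot.sleep(.5)
s=snap(bot,"wrist","w13"); print(s["st"]["clock"],s["st"]["tool_pos"],s["st"]["force"],s["st"]["grip_width"])
h=cv2.cvtColor(s["image"],cv2.COLOR_RGB2HSV)[200:300,270:370]
red=cv2.inRange(h,(0,150,50),(6,255,255))|cv2.inRange(h,(174,150,50),(180,255,255)); br=cv2.inRange(h,(12,90,60),(25,255,255))
for n,m in(("red",red),("brass",br)):
    p=np.argwhere(m); print(n,len(p),(p.min(0),p.max(0),p.mean(0)) if len(p) else "")
E
```

```text
31.9333 [ 507.39 -263.32  101.49] [0.08 0.2  2.24] 27.394134966707043
red 8 (array([42, 42]), array([48, 53]), array([44.62, 44.88]))
brass 150 (array([43, 42]), array([57, 59]), array([49.02, 50.36]))
```

```bash
python3 -c "
from cell import bot
print(bot.hand_in())"
```

```text
the job is handed in; nothing more can be done
None
```

The job is handed in at about 32 s: the pot is seated in the warmer, and the thermometer is held upright on the red dot with its display facing the knob's way, the tip pushed in roughly 6 mm (about 3 N).

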